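# Index the gauging dial four clicks

## Robot

A 6-joint arm with a two-finger parallel gripper is mounted at the origin on the work surface. World frame = base frame: x ahead of the robot, y to its left, z up, the work surface at z = 0. Lengths are in mm, angles in degrees, forces in N, time in s.
With the tool pointing down it reaches from about 300 to 850 mm from the base axis. Payload 4.2 kg.
Tool frame: the origin (TCP) lies on the centre line of the jaws, within the pads' length; the fingertips stand 14 mm ahead of it and the grasp point (between the pads) lies 5 mm behind it; x points along the fingers, y is the direction in which the jaws open and shut, and the axes are right-handed (so a half turn about x gives the same grasp; the last joint's range is limited). The gripper opens to 91 mm and grips with 3 to 60 N. Pads are 32 mm wide; open, the fingers measure 118 mm over their backs; the gripper's body (76 mm by 178 mm) begins 60 mm behind the grasp point.
Start: joints at [-65.546, 18.312, 89.639, -0, 72.044, -1.146], TCP at [248.453, -518.57, 206.676] pointing down, gripper open.
Joint ranges: [-177.97, 177.97], [-48.28, 115.42], [12.27, 149.76], [-77.06, 257.06], [2.81, 150.46], [-146.56, 146.56]. Speed limits (degrees/s): [147.25, 147.25, 180, 180, 180, 180].

## Interface

Orientations are given as [roll, pitch, yaw] about the fixed x, y, z axes, in that order (R = Rz(yaw) Ry(pitch) Rx(roll)).
In Python, from workcell import readout, optics, env gives the robot as it stands.
- The arm moves only by the shell command python3 -m creep 'ROWS' [OPENING] [FORCE]. ROWS is JSON, a list of rows, each an object with "translation": the shift along the world's x, y, z in cm, a list of three; "delta_rot": the turn, a rotation vector about the world's x, y, z in rad, a list of three. In form: [{"translation": [dx, dy, dz], "delta_rot": [rx, ry, rz]}, ...]. A call has 1 to 5 rows; each row shifts and turns the commanded pose from where the row before left it; what a row does not reach is not made up. A row lasts 1/12 s, in which the tool goes at most 41.7 mm and 7.16 degrees, less where a joint would pass 70% of its speed; a pose out of reach is approached as far as the arm can. A call with a gripper value outside its range is refused whole. OPENING is the gripper's target within -1 to 1 (fully open at 1, half-way at 0, shut at -1), set as the call begins (- or left out, the last holds). The fingers move at their own pace and stop on an object; FORCE is the grip in N (left out, the last holds). Time passes only in rows, so rows that do not move let the fingers close. It gives the time, the measured TCP pose, the force and the opening at its end, in the units of the state.
- readout.state(): the state, without advancing time (a new reading comes with each control period).
- optics.grab_frame(name): name is "scene" or "side" or "wrist"; returns (picture, depth): 480x640x3 uint8, red, green, blue; 480x640 float32, mm along the optical axis (not along the pixel's ray), 0 where there is no reading.
- optics.camera_params(name): a dict with "mtx" (3x3 intrinsics, pixels), "k1" (the pictures are not rectified: a ray, as slopes to the right and down, at radius r is drawn at 1 + k1 r^2 times it, then the intrinsics apply), "R" (3x3) and "t" (3): a world point X has camera coordinates R X + t. Camera axes: x right, y down, z forward; pixel columns grow to the right and rows downward; lengths in mm; the calibration is good to about 2 mm. A picture is of the moment at which its call begins: read the wrist's pose just before it. camera_params takes no time and is no camera call; for the wrist camera it gives the pose at the moment of the call.
- env.job_done(): hands the job in, once; it reports no verdict.
The state is a dict: "time_s": time; "qpos": joint angles; "qvel": joint speeds; "effort": joint torques, N m; "ee_pos": TCP position; "ee_rot": TCP orientation; "force": force on the tool from outside, world axes, zero at the start; "torque": the same for the moment, N m; "gripper_width": finger opening in mm.
Only numpy, scipy, OpenCV 4.12 (cv2) and the standard library are available. Lean on these libraries where they do the work, as an engineer would, in place of code of your own. Each camera call takes 0.05 s, during which the arm holds its last target.

## Task

The brass bushing on the click-stop index dial is due at its next measuring position: with a fingertip against one of the dial's upright pegs, push the dial round clockwise (seen from above) by exactly four clicks, and leave it resting in the fourth, hands off. Push gently with no gripping, never the wrong way round and never on into the fifth click; the bushing must stay seated on its hub, and the gauges lying around are to be left where they are.

Things in the scene. Friction and masses are not known exactly. Their poses are not given: they have to be found in the camera images.
- dial (a joint): Dial angle, rad, about its vertical axis: near 0 at the start (resting in a click), growing clockwise seen from above. A click every 20 degrees (0.349 rad). Turned less than half way it springs back to the last click; past half way it springs on into the next by itself. 3 to 5 N sideways on a peg takes it over a click; over 20 N, or gripping, is too much. End stops at -1.05 and 3.15.
- dial_center (a point): Point on the dial's vertical axis, on its flat upper face, 53 mm above the table. The dial is a bare-aluminium disc, 116 mm in diameter and 10 mm thick, with 18 dark lines round its rim, one for each click; it turns on a fixed grey drum of 128 mm diameter and has a 21 mm hub, 12 mm high, in its middle. The point's z axis points up; its frame turns with the dial, x towards the red peg.
- peg_red (a point): Centre of the top of the red finger peg, which moves with the dial: an upright round peg of 12 mm diameter, standing 30 mm above the dial's face (top 83 mm above the table), 46 mm from the dial's axis. At the start it stands in line with the yellow pointer.
- peg_black_a (a point): Centre of the top of a black finger peg of the same size and radius, 120 degrees anticlockwise (seen from above) of the red one.
- peg_black_b (a point): Centre of the top of the other black finger peg, same size and radius, 120 degrees clockwise of the red one.
- index_unit: The whole fixed index unit: a black plate 170 x 150 x 12 mm (x, y, z), screwed down, carrying the grey drum, the dial on it and a fixed yellow pointer 18 mm long and 7 mm wide (top 48 mm above the table) that stands beside the dial, 63 to 81 mm from its axis, on the unit's +x side. Origin under the dial's axis, at table height; z up. It stands at any yaw.
- bushing: Loose brass ring, 36 mm outside, 23 mm bore, 22 mm high, sitting on the dial's face round the hub with 1 mm of play at the side. Origin: centre of its underside. It rides round with the dial; it can be lifted off, and must not be.
- indicator: Bystander, loose: yellow-faced dial indicator lying face up on the table, blue case 58 mm across, 24 mm high, its steel stem reaching to 58 mm from the middle along +x and a black cap to 42 mm along -x. Origin: under the case's centre.
- plug_gauge: Bystander, loose: plug gauge standing upright on the table, steel below (18 mm diameter), brass grip above (24 mm diameter), 58 mm high. Origin: centre of its underside.
- micrometer: Bystander, loose: digital micrometer lying flat on the table, about 140 x 52 mm and 19 mm high, its barrel along +x. Origin: on the table under its spindle, near the middle.
Things that resemble listed ones, but are neither listed nor needed, are in the scene too. Of the things that look like the index_unit, the middle-sized one is meant.

How it is judged:
By the outcome, as a careful person would: the job done as asked, in the order asked, and still so for the second after the job is handed in, with the robot touching nothing.
It also fails if it takes over 51 s, if anything falls off the work surface, if the arm or the gripper's body presses on something with over 40 N, if the wrist force passes 120 N, or if a joint passes its speed limit or range.

## Working session

There is one attempt and no reset: what is moved stays moved. The work goes in short steps, Python scripts to look and compute and a shell command to move; the robot and the scene stay as the last step left them, time stands still between calls to the robot, and variables do not carry over. Pictures are saved under pics/ and viewed, and the job is handed in when it is done.

```bash
mkdir -p pics; ls
python3 - <<'E'
from workcell import readout, optics
import cv2
print(readout.state())
for n in ["scene","side","wrist"]:
    p,d=optics.grab_frame(n); cv2.imwrite(f"pics/{n}0.png",p[:,:,::-1])
    c=optics.camera_params(n); print(n,c)
    import numpy as np; np.savez(f"{n}0.npz",p=p,d=d,**c)
E
```

```text
pics
{'time_s': 0.0, 'qpos': array([-6.55452184e+01,  1.83503727e+01,  8.97068915e+01, -1.04116511e-03,
        7.20424187e+01, -1.14409926e+00]), 'qvel': array([ 0.06101053,  0.00896975, -0.03523177,  0.05916804,  0.10178937,
       -0.05481027]), 'effort': array([-1.12291909e-03, -4.12459660e+01, -2.31970203e+01,  7.24704308e-02,
        4.57007205e-02, -1.47504184e-04]), 'ee_pos': array([ 248.23703929, -518.08252328,  205.82970802]), 'ee_rot': array([-90.57515142,  89.90031216, 115.02405127]), 'force': array([ 0.62010251, -0.7078595 ,  0.91177196]), 'torque': array([ 0.04685602,  0.01367119, -0.00012952]), 'gripper_width': 91.05594368945974}
scene {'mtx': array([[446.35546687,   0.        , 316.56949653],
       [  0.        , 446.35546687, 247.15930366],
       [  0.        ,   0.        ,   1.        ]]), 'k1': -0.08651137261899541, 'R': array([[-0.27080166,  0.96258164,  0.01015118],
       [ 0.5516163 ,  0.1638103 , -0.81785429],
       [-0.7889144 , -0.21587674, -0.57533582]]), 't': array([ 177.70241559, -225.56019333, 1435.46736397])}
side {'mtx': array([[547.8453692 ,   0.        , 318.44025176],
       [  0.        , 547.8453692 , 240.8981836 ],
       [  0.        ,   0.        ,   1.        ]]), 'k1': 0.01406029765760608, 'R': array([[ 0.99506941, -0.0991637 ,  0.00185157],
       [-0.0590679 , -0.60751375, -0.79210986],
       [ 0.0796734 ,  0.78809492, -0.61037574]]), 't': array([-538.43172154,   84.57435963, 1230.26100219])}
wrist {'mtx': array([[333.93504806,   0.        , 324.58138527],
       [  0.        , 333.93504806, 238.46636832],
       [  0.        ,   0.        ,   1.        ]]), 'k1': -0.044059202882474176, 'R': array([[ 4.32106330e-01, -9.01822533e-01, -4.87732958e-04],
       [-8.65408914e-01, -4.14810833e-01,  2.81068293e-01],
       [-2.53676037e-01, -1.21029300e-01, -9.59687646e-01]]), 't': array([-575.07670381,  -32.30680399,  391.6814311 ])}
```

View pics/scene0.png

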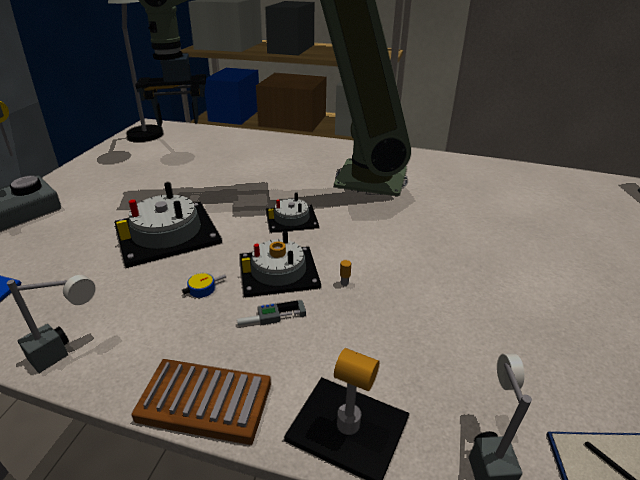

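View pics/side0.png

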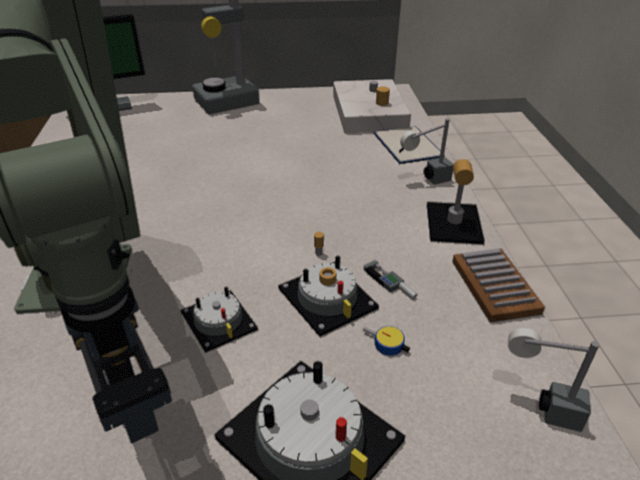

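View pics/wrist0.png

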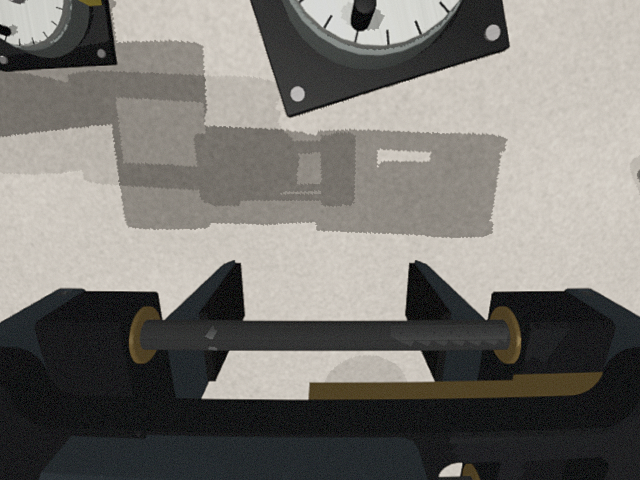

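The middle-sized unit, the one carrying the bushing, is at scene (278,262) and side (328,285). Its red peg is at scene (256,250) and side (340,287). Next I'll measure it.

```bash
cat > h.py <<'E'
import numpy as np, cv2
def load(n):
    f=np.load(n); return {k:f[k] for k in f.files}
def cast(c,uv,z):
    uv=np.array(uv,float).reshape(-1,1,2)
    k=float(c['k1']); n=cv2.undistortPoints(uv,c['mtx'],np.array([k,0,0,0,0.]),).reshape(-1,2)
    d=np.c_[n,np.ones(len(n))]@c['R']; o=-c['R'].T@c['t']
    s=(z-o[2])/d[:,2]; return o+s[:,None]*d
def proj(c,X):
    X=np.atleast_2d(X)@c['R'].T+c['t']; n=X[:,:2]/X[:,2:]; r2=(n**2).sum(1,keepdims=True)
    n=n*(1+c['k1']*r2); return n@c['mtx'][:2,:2].T+c['mtx'][:2,2]
E
python3 - <<'E'
from h import *
for n,(x,y,w,h_) in {'scene':(225,215,140,100),'side':(265,220,160,120)}.items():
    c=load(n+'0.npz'); p=c['p']
    cv2.imwrite(f'pics/{n}0z.png',cv2.resize(p[y:y+h_,x:x+w,::-1],None,fx=5,fy=5,interpolation=cv2.INTER_NEAREST))
    hsv=cv2.cvtColor(p,cv2.COLOR_RGB2HSV)
    sub=np.zeros(p.shape[:2],np.uint8); sub[y:y+h_,x:x+w]=1
    H,S,V=[hsv[...,i] for i in range(3)]
    masks={'red':((H<5)|(H>172))&(S>150)&(V>80),'yel':(H>20)&(H<32)&(S>150)&(V>80),'face':(S<40)&(V>150),'brass':(H>8)&(H<20)&(S>140)}
    for k,m in masks.items():
        m=(m&(sub>0)).astype(np.uint8); nn,l,st,ce=cv2.connectedComponentsWithStats(m)
        for i in range(1,nn):
            if st[i,4]>15: print(n,k,st[i],ce[i].round(1), cast(c,ce[i],53)[0].round(1))
E
```

```text
scene yel [242 258   8   3  19] [245.1 258.7] [ 588.1 -183.2   53. ]
scene face [ 225  215  140  100 8587] [299.5 262.8] [568.3 -63.8  53. ]
scene brass [270 242  16  16 202] [277.3 249.5] [ 534.8 -127.2   53. ]
scene brass [340 260  11  18 173] [345.2 268.7] [560.3  36.1  53. ]
side yel [344 300   7   7  31] [347.  302.7] [ 579.5 -189.5   53. ]
side yel [377 327  26  13 250] [389.6 334. ] [ 647.2 -280.3   53. ]
side face [  265   220   160   120 13776] [345.5 272.6] [589.1 -98.2  53. ]
side brass [315 233   8  15 111] [318.5 239.8] [543.3  21.5  53. ]
side brass [320 268  16  17 158] [327.5 276.5] [ 549.5 -107.1   53. ]
```

View pics/scene0z.png

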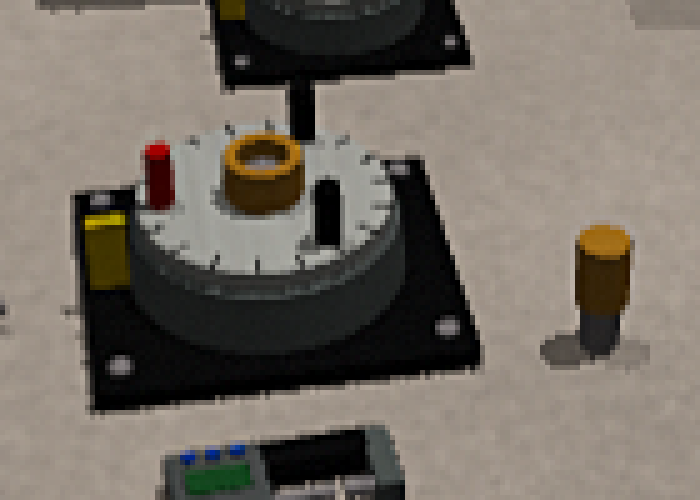

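View pics/side0z.png

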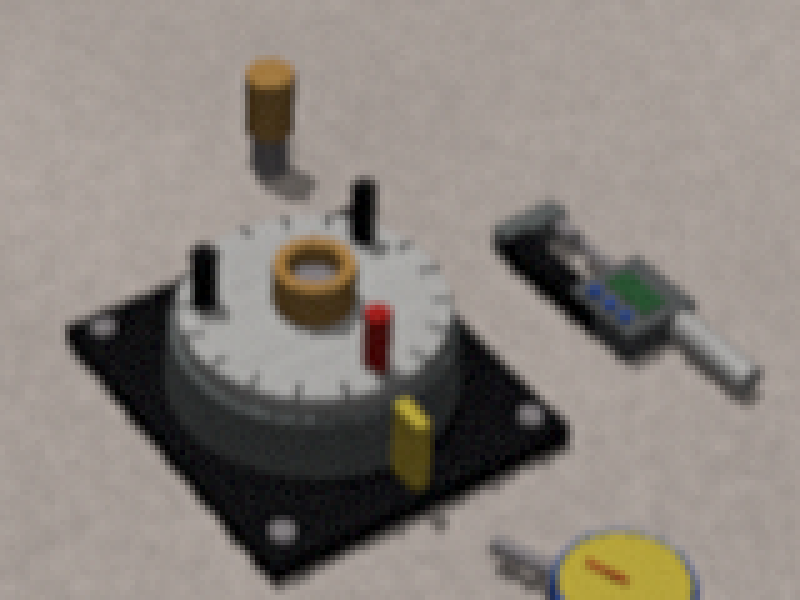

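Run:
```python
from h import *
s=load('scene0.npz'); d=load('side0.npz')
S=np.array([[157,149],[301,82],[328,184],[263,145]])/5-.4+[225,215]
D=np.array([[378,311],[364,185],[204,248],[316,256]])/5-.4+[265,220]
z=[83,83,83,75]
names=['red','scene-far','scene-near','bush']
A=np.vstack([cast(s,S[i],z[i]) for i in range(4)]); 
B=np.vstack([cast(d,D[i],z[i]) for i in range(4)])
print(A.round(1)); print(B.round(1))
# yellow top scene (105,220), side (408,405)
print(cast(s,np.array([105,219])/5-.4+[225,215],48),cast(d,np.array([411,410])/5-.4+[265,220],48))
```

```text
[[ 569.4 -162.8   83. ]
 [ 500.7 -120.    83. ]
 [ 573.   -82.8   83. ]
 [ 542.5 -123.7   75. ]]
[[ 568.9 -159.4   83. ]
 [ 573.4  -79.6   83. ]
 [ 502.6 -113.9   83. ]
 [ 549.1 -114.2   75. ]]
[[ 580.51558345 -185.68999665   48.        ]] [[ 580.39626054 -181.18759062   48.        ]]
```

Run:
```python
from scipy.spatial.transform import Rotation as R
import numpy as np
from workcell import readout
s=readout.state()
M=R.from_euler('xyz',s['ee_rot'],degrees=True).as_matrix(); print(M.round(3))
c=np.array([548,-119.8]); th=np.radians
for n,a in (('red',-63),('a',57),('b',177)):
    for d in (0,80):
        t=th(a-d); p=c+46*np.array([np.cos(t),np.sin(t)]); v=np.array([np.sin(t),-np.cos(t)])
        print(n,d,'peg',p.round(1),'push dir',v.round(3),'ang',np.degrees(np.arctan2(v[1],v[0])).round(1),'base az',np.degrees(np.arctan2(p[1],p[0])).round(1))
```

```text
[[-0.001  0.432 -0.902]
 [ 0.001 -0.902 -0.432]
 [-1.    -0.001 -0.   ]]
red 0 peg [ 568.9 -160.8] push dir [-0.891 -0.454] ang -153.0 base az -15.8
red 80 peg [ 511.3 -147.5] push dir [-0.602  0.799] ang 127.0 base az -16.1
a 0 peg [573.1 -81.2] push dir [ 0.839 -0.545] ang -33.0 base az -8.1
a 80 peg [ 590.3 -137.8] push dir [-0.391 -0.921] ang -113.0 base az -13.1
b 0 peg [ 502.1 -117.4] push dir [0.052 0.999] ang 87.0 base az -13.2
b 80 peg [542.4 -74.1] push dir [0.993 0.122] ang 7.0 base az -7.8
```

```bash
R='{"translation":[2.0,2.1,0],"delta_rot":[0,0,0]}'; python3 -m creep '[{"translation":[2,2.1,0],"delta_rot":[0,0,0]},{"translation":[2,2.1,0],"delta_rot":[0,0,0]},{"translation":[2,2.1,0],"delta_rot":[0,0,0]},{"translation":[2,2.1,0],"delta_rot":[0,0,0]},{"translation":[2,2.1,0],"delta_rot":[0,0,0]}]' -1 20
python3 -m creep '[{"translation":[2,2.1,0],"delta_rot":[0,0,0]},{"translation":[2,2.1,0],"delta_rot":[0,0,0]},{"translation":[2,2.1,0],"delta_rot":[0,0,0]},{"translation":[2,2.1,0],"delta_rot":[0,0,0]},{"translation":[2,2.1,0],"delta_rot":[0,0,0]}]'
python3 -m creep '[{"translation":[2,2.1,0],"delta_rot":[0,0,0]},{"translation":[2,2.1,0],"delta_rot":[0,0,0]},{"translation":[2,2.1,0],"delta_rot":[0,0,0]},{"translation":[2,2.1,0],"delta_rot":[0,0,0]},{"translation":[2,2.1,0],"delta_rot":[0,0,0]}]'
```

```text
time_s: 0.57
ee_pos: [349.0, -412.4, 206.4]
ee_rot: [-79.3, 90.0, 126.3]
force: [-0.2, -0.8, -0.5]
gripper_width: 60.8
time_s: 0.98
ee_pos: [449.1, -307.3, 206.5]
ee_rot: [-46.5, 90.0, 159.1]
force: [0.6, -0.6, -0.7]
gripper_width: 27.7
time_s: 1.4
ee_pos: [549.1, -202.3, 206.4]
ee_rot: [-37.7, 90.0, 167.9]
force: [0.3, -0.5, -0.3]
gripper_width: 0.3
```

```bash
python3 -m creep '[{"translation":[2.4,2.7,0],"delta_rot":[0,0,0]},{"translation":[2.4,2.7,0],"delta_rot":[0,0,0]},{"translation":[0,0,-3],"delta_rot":[0,0,0]},{"translation":[0,0,-3],"delta_rot":[0,0,0]},{"translation":[0,0,0],"delta_rot":[0,0,0]}]'
cat > snap.py <<'E'
import sys
from h import *
from workcell import readout, optics
def snap(tag,names=('scene','side','wrist')):
    for n in names:
        c=optics.camera_params(n); p,d=optics.grab_frame(n)
        np.savez(f"{n}{tag}.npz",p=p,d=d,**c)
        if n=='scene': x,y,w,h=205,195,140,105
        elif n=='side': x,y,w,h=265,220,160,120
        else: x,y,w,h=0,0,640,480
        cv2.imwrite(f'pics/{n}{tag}.png',cv2.resize(p[y:y+h,x:x+w,::-1],None,fx=640/w,fy=640/w,interpolation=cv2.INTER_LINEAR))
    s=readout.state(); print(s['time_s'],s['ee_pos'].round(1),s['ee_rot'].round(2),s['force'].round(2))
if __name__=='__main__': snap(sys.argv[1],sys.argv[2:])
E
python3 snap.py 1 scene side wrist
```

```text
time_s: 1.82
ee_pos: [592.7, -147.7, 140.5]
ee_rot: [-39.8, 89.3, 165.9]
force: [-1.2, -0.7, -0.7]
gripper_width: 0.5
1.9667 [ 596.9 -149.9  147.6] [135.61  89.94 -18.82] [0.23 0.33 0.6 ]
```

View pics/wrist1.png

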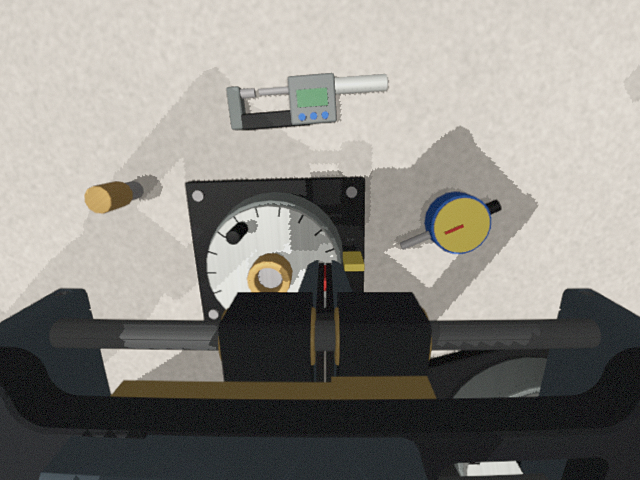

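View pics/scene1.png

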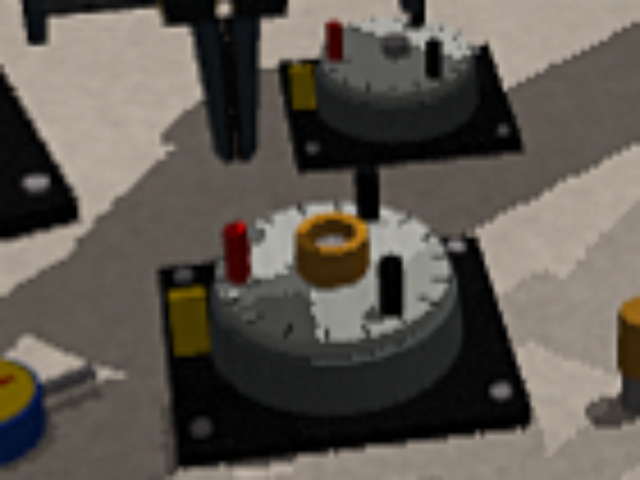

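View pics/side1.png

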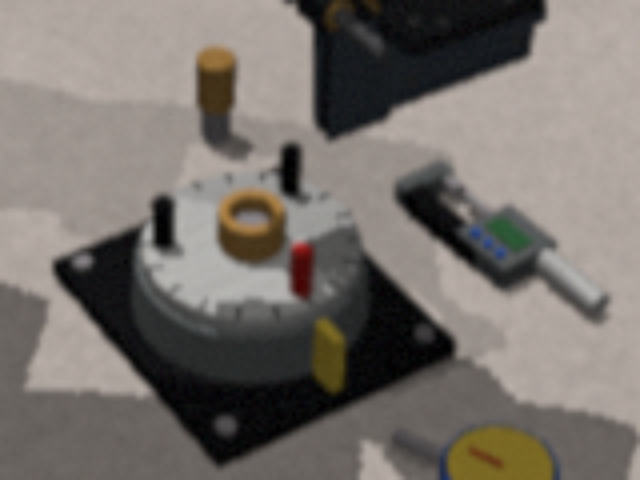

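The fingers are shut. The red peg, at wrist column 324, lines up with the finger seam, so I'll lower beside it on its anticlockwise side.

```bash
python3 -m creep '[{"translation":[0,0,-2.5],"delta_rot":[0,0,0]},{"translation":[0,0,-2.2],"delta_rot":[0,0,0]},{"translation":[0,0,-2],"delta_rot":[0,0,0]},{"translation":[0,0,0],"delta_rot":[0,0,0]},{"translation":[0,0,0],"delta_rot":[0,0,0]}]'
python3 snap.py 2 scene side
```

```text
time_s: 2.38
ee_pos: [597.0, -150.2, 81.0]
ee_rot: [137.0, 89.9, -17.4]
force: [0.1, -1.3, 0.8]
gripper_width: 0.4
2.4833 [ 598.1 -150.3   82.2] [138.71  89.73 -15.73] [-0.03  0.59 -0.37]
```

View pics/scene2.png

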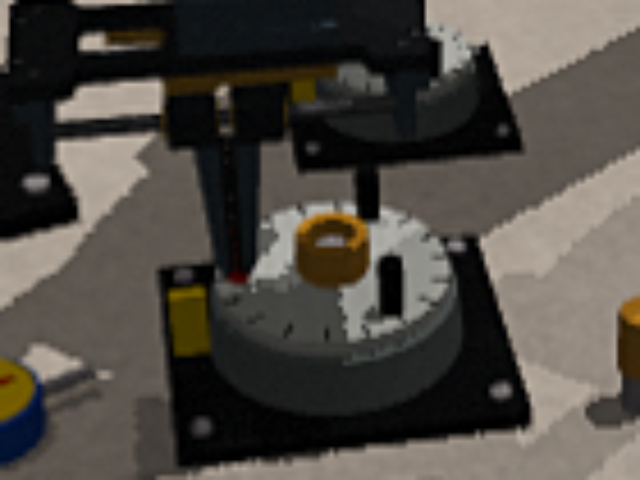

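View pics/side2.png

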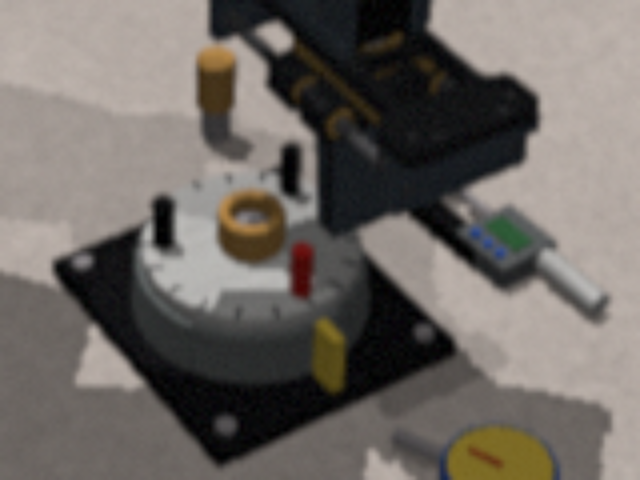

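Run:
```python
import numpy as np
c=np.array([548,-119.8])
def P(f,b=22):
    t=np.radians(-63-f); return c+47*np.array([np.cos(t),np.sin(t)])-b*np.array([np.sin(t),-np.cos(t)])
print('to contact',(P(0)-[597,-149.8]).round(1))
for f in range(0,85,5): print(f,P(f).round(1),(P(f+5)-P(f)).round(2))
```

```text
to contact [-8.1 -1.9]
0 [ 588.9 -151.7] [-2.94 -3.45]
5 [ 586.  -155.1] [-3.22 -3.18]
10 [ 582.8 -158.3] [-3.49 -2.88]
15 [ 579.3 -161.2] [-3.73 -2.57]
20 [ 575.6 -163.8] [-3.94 -2.24]
25 [ 571.6 -166. ] [-4.12 -1.88]
30 [ 567.5 -167.9] [-4.27 -1.52]
35 [ 563.2 -169.4] [-4.38 -1.14]
40 [ 558.9 -170.5] [-4.46 -0.75]
45 [ 554.4 -171.3] [-4.51 -0.36]
50 [ 549.9 -171.7] [-4.53  0.03]
55 [ 545.4 -171.6] [-4.51  0.43]
60 [ 540.9 -171.2] [-4.45  0.82]
65 [ 536.4 -170.4] [-4.36  1.2 ]
70 [ 532.  -169.2] [-4.24  1.58]
75 [ 527.8 -167.6] [-4.09  1.94]
80 [ 523.7 -165.7] [-3.9   2.29]
```

```bash
python3 -m creep '[{"translation":[-0.4,-0.1,0],"delta_rot":[0,0,0]},{"translation":[-0.4,-0.1,0],"delta_rot":[0,0,0]},{"translation":[-0.15,-0.17,0],"delta_rot":[0,0,-0.044]},{"translation":[-0.15,-0.17,0],"delta_rot":[0,0,-0.044]},{"translation":[0,0,0],"delta_rot":[0,0,0]}]'
python3 -m creep '[{"translation":[-0.16,-0.16,0],"delta_rot":[0,0,-0.044]},{"translation":[-0.16,-0.16,0],"delta_rot":[0,0,-0.044]},{"translation":[0,0,0],"delta_rot":[0,0,0]}]'
python3 snap.py 3 scene side
```

```text
time_s: 2.9
ee_pos: [585.2, -155.4, 80.6]
ee_rot: [129.6, 89.9, -29.9]
force: [-0.3, 0.1, -0.1]
gripper_width: 0.4
time_s: 3.15
ee_pos: [582.1, -158.4, 80.3]
ee_rot: [131.6, 90.0, -32.9]
force: [0.1, 0.3, -0.2]
gripper_width: 0.8
3.25 [ 582.3 -158.2   80.1] [147.4   89.96 -16.99] [ 0.19 -0.53 -0.55]
```

View pics/side3.png

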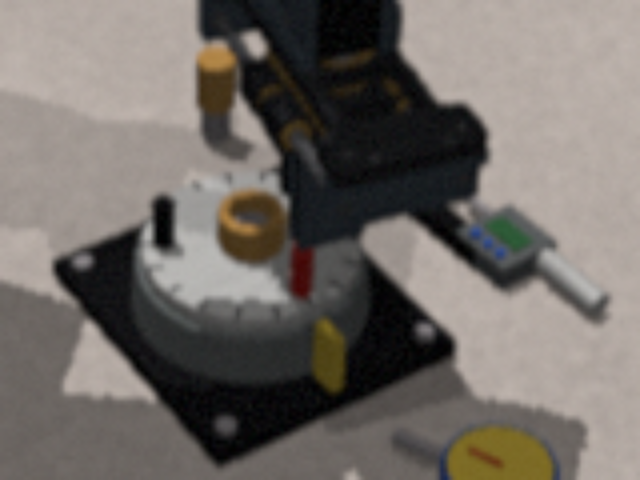

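```bash
for i in 1; do python3 -m creep '[{"translation":[-0.17,-0.14,0],"delta_rot":[0,0,0]},{"translation":[0,0,0],"delta_rot":[0,0,0]}]'; python3 -m creep '[{"translation":[-0.17,-0.14,0],"delta_rot":[0,0,0]},{"translation":[0,0,0],"delta_rot":[0,0,0]}]';  python3 -m creep '[{"translation":[-0.17,-0.14,0],"delta_rot":[0,0,0]},{"translation":[0,0,0],"delta_rot":[0,0,0]}]'; done
python3 snap.py 4 scene side
```

```text
time_s: 3.42
ee_pos: [580.3, -159.7, 79.8]
ee_rot: [40.4, 90.0, -124.0]
force: [0.1, -0.2, 0.5]
gripper_width: 0.6
time_s: 3.58
ee_pos: [578.5, -161.1, 79.6]
ee_rot: [4.8, 90.0, -159.7]
force: [0.8, -0.4, -0.4]
gripper_width: 0.4
time_s: 3.75
ee_pos: [576.9, -162.6, 79.6]
ee_rot: [7.4, 90.0, -157.1]
force: [-0.2, -0.3, 0.0]
gripper_width: 0.4
3.85 [ 577.1 -162.4   79.6] [  20.53   90.   -143.95] [ 0.28 -0.29 -1.15]
```

View pics/side4.png

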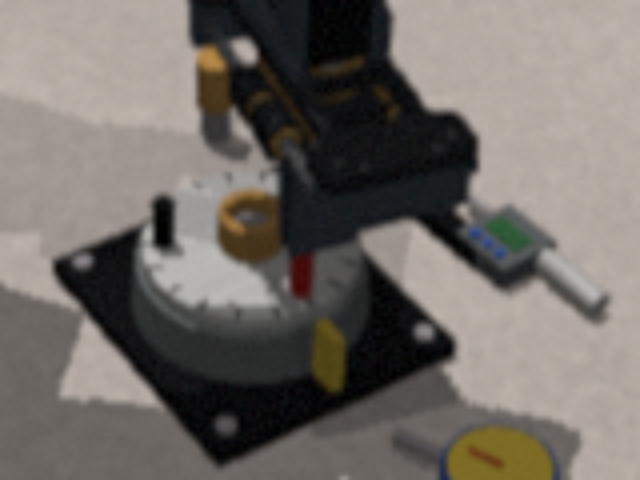

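View pics/scene4.png

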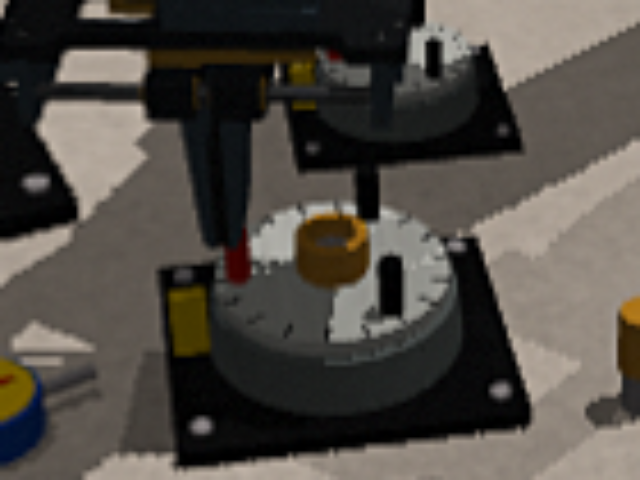

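Run:
```python
from h import *
from scipy.spatial.transform import Rotation as R
from workcell import readout
for n,o,sc in (('scene',(205,195),640/140),('side',(265,220),4)):
    c=load(n+'4.npz')
    for X in ([577,-162.4,65.6],[569.2,-161.1,83],[569.2,-161.1,53]): print(n,X,((proj(c,X)[0]-o)*sc).round(0))
M=R.from_euler('xyz',readout.state()['ee_rot'],degrees=True).as_matrix(); print(M.round(3))
print([np.degrees(np.arctan2(M[1,i],M[0,i])) for i in (1,2)])
```

```text
scene [577, -162.4, 65.6] [230. 264.]
scene [569.2, -161.1, 83] [237. 226.]
scene [569.2, -161.1, 53] [241. 277.]
side [577, -162.4, 65.6] [316. 276.]
side [569.2, -161.1, 83] [302. 249.]
side [569.2, -161.1, 53] [300. 293.]
[[-0.     0.267 -0.964]
 [-0.    -0.964 -0.267]
 [-1.     0.     0.   ]]
[np.float64(-74.48854180934087), np.float64(-164.48854184157793)]
```

Run:
```python
from h import *
c=load('side4.npz'); cv2.imwrite('pics/side4f.png',cv2.resize(c['p'][120:320,240:480,::-1],None,fx=3.3,fy=3))
d=c['d']; print(d.shape)
# world z of pixels near tip
def w(c,u,v):
    n=cv2.undistortPoints(np.array([[[u,v]]],float),c['mtx'],np.array([float(c['k1']),0,0,0])).ravel(); z=c['d'][v,u]
    return c['R'].T@(np.array([n[0]*z,n[1]*z,z])-c['t'])
for zz in [(290,250),(300,245),(300,230),(330,240),(370,240),(450,210),(400,180),(350,150),(301,280)]:
    u,v=int(zz[0]/4+265),int(zz[1]/4+220); print(zz,w(c,u,v).round(0))
c=load('scene4.npz')
for zz in [(215,240),(235,235),(215,200),(200,180),(240,180),(210,100),(238,270),(250,60)]:
    u,v=int(zz[0]/4.571+205),int(zz[1]/4.571+195); print('s',zz,w(c,u,v).round(0))
cv2.imwrite('pics/scene4f.png',cv2.resize(c['p'][120:300,180:380,::-1],None,fx=4,fy=3.3))
```

```text
(480, 640)
(290, 250) [ 561. -172.   94.]
(300, 245) [ 566. -174.   98.]
(300, 230) [ 566. -176.  111.]
(330, 240) [ 581. -170.   96.]
(370, 240) [621. -68.   2.]
(450, 210) [666. -63.  18.]
(400, 180) [ 598. -247.  198.]
(350, 150) [ 576. -237.  210.]
(301, 280) [ 568. -166.   67.]
s (215, 240) [ 594. -161.   93.]
s (235, 235) [ 594. -152.   97.]
s (215, 200) [ 593. -160.  116.]
s (200, 180) [ 596. -167.  126.]
s (240, 180) [ 589. -149.  125.]
s (210, 100) [ 612. -151.  182.]
s (238, 270) [ 575. -160.   62.]
s (250, 60) [ 594. -138.  192.]
```

View pics/side4f.png

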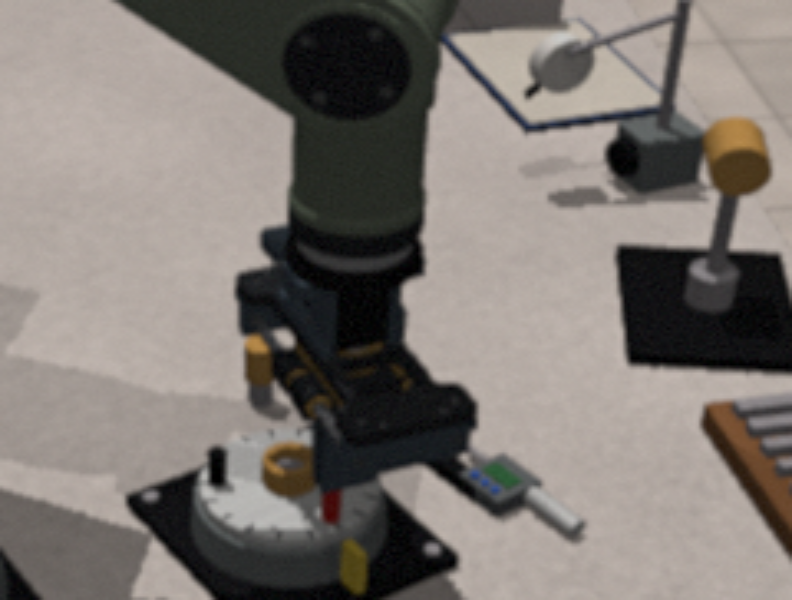

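View pics/scene4f.png

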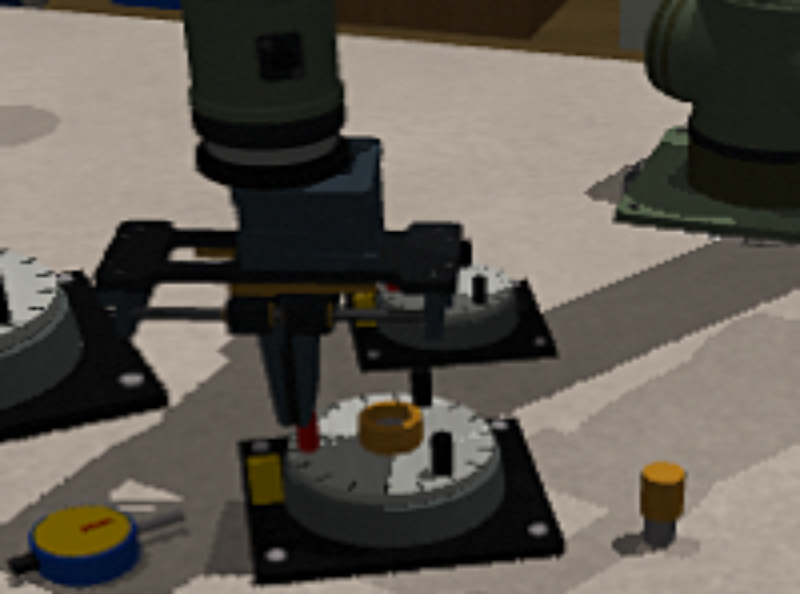

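The finger hangs higher than expected. Both depth views put its lower end at z≈90, above the peg's top, which is why there was no contact. I'll check the tip height in the earlier frames as well.

```bash
cat >> h.py <<'E'
def cloud(c):
    v,u=np.mgrid[:480,:640]; n=cv2.undistortPoints(np.c_[u.ravel(),v.ravel()].astype(float).reshape(-1,1,2),c['mtx'],np.array([float(c['k1']),0,0,0])).reshape(-1,2)
    z=c['d'].ravel().astype(float); X=(np.c_[n*z[:,None],z]-c['t'])@c['R']; X[z<=0]=np.nan; return X.reshape(480,640,3)
E
python3 - <<'E'
from h import *
for f,p in (('scene1',(596.9,-149.9,147.6)),('side1',(596.9,-149.9,147.6)),('scene2',(598,-150,82)),('side2',(598,-150,82)),('scene4',(577,-162.4,79.6)),('side4',(577,-162.4,79.6))):
    c=load(f+'.npz'); X=cloud(c); dark=c['p'].max(2)<90
    m=(np.hypot(X[...,0]-p[0],X[...,1]-p[1])<22)&(X[...,2]>86)&dark
    z=np.sort(X[m][:,2]); print(f,p[2],m.sum(),z[:12].round(0))
E
```

```text
scene1 147.6 627 [147. 148. 148. 149. 149. 150. 150. 150. 150. 151. 152. 152.]
side1 147.6 851 [151. 151. 153. 153. 154. 154. 155. 155. 155. 155. 155. 155.]
scene2 82 532 [89. 91. 91. 91. 92. 92. 92. 92. 93. 93. 94. 94.]
side2 82 706 [90. 91. 91. 92. 93. 93. 93. 94. 94. 94. 94. 94.]
scene4 79.6 491 [87. 87. 87. 88. 88. 88. 89. 89. 90. 90. 90. 91.]
side4 79.6 608 [88. 88. 89. 89. 91. 91. 91. 91. 91. 92. 92. 92.]
```

Run:
```python
from h import *
for f in ('side0','scene0','wrist0'):
    c=load(f+'.npz'); X=cloud(c); dark=c['p'].max(2)<90
    m=(np.hypot(X[...,0]-248,X[...,1]+518)<75)&(X[...,2]>86)&dark
    z=np.sort(X[m][:,2]); print(f,m.sum(),z[:12].round(0))
from workcell import readout
for i in range(3):
    s=readout.state(); print(s['time_s'],s['ee_pos'],s['qpos'])
```

```text
side0 21961 [214. 215. 215. 215. 215. 216. 216. 216. 216. 216. 217. 217.]
scene0 3507 [213. 213. 214. 215. 215. 215. 216. 216. 217. 217. 218. 218.]
wrist0 99145 [213. 214. 214. 214. 214. 214. 214. 214. 214. 214. 214. 214.]
3.85 [ 577.07654335 -162.42230589   79.64671179] [-1.68177085e+01  2.63928998e+01  9.65316185e+01 -2.25205581e-03
  5.70769132e+01  5.76720574e+01]
3.85 [ 577.07654335 -162.42230589   79.64671179] [-1.68177085e+01  2.63928998e+01  9.65316185e+01 -2.25205581e-03
  5.70769132e+01  5.76720574e+01]
3.85 [ 577.07654335 -162.42230589   79.64671179] [-1.68177085e+01  2.63928998e+01  9.65316185e+01 -2.25205581e-03
  5.70769132e+01  5.76720574e+01]
```

```bash
python3 -m creep '[{"translation":[0.7,0.4,0],"delta_rot":[0,0,0]},{"translation":[0.7,0.4,0],"delta_rot":[0,0,0]},{"translation":[0.7,0.4,0],"delta_rot":[0,0,0]},{"translation":[0,0,0],"delta_rot":[0,0,0]}]'
python3 -m creep '[{"translation":[0,0,-0.7],"delta_rot":[0,0,0]},{"translation":[0,0,-0.7],"delta_rot":[0,0,0]},{"translation":[0,0,-0.6],"delta_rot":[0,0,0]},{"translation":[0,0,0],"delta_rot":[0,0,0]},{"translation":[0,0,0],"delta_rot":[0,0,0]}]'
python3 snap.py 5 scene side
python3 - <<'E'
from h import *
for f in ('scene5','side5'):
    c=load(f+'.npz'); X=cloud(c); dark=c['p'].max(2)<90
    m=(np.hypot(X[...,0]-598,X[...,1]+150)<20)&(X[...,2]>58)&dark
    print(f,np.sort(X[m][:,2])[:12].round(0))
E
```

```text
time_s: 4.18
ee_pos: [600.2, -149.4, 79.7]
ee_rot: [163.4, 89.9, -1.0]
force: [-0.2, -0.5, 0.0]
gripper_width: 0.7
time_s: 4.6
ee_pos: [597.4, -150.4, 58.8]
ee_rot: [-27.3, 89.9, 168.2]
force: [0.1, 0.1, 1.0]
gripper_width: 0.5
4.7 [ 598.1 -150.5   59.7] [128.39  89.99 -36.1 ] [ 1.53 -0.68  0.29]
scene5 [66. 67. 67. 67. 68. 68. 69. 70. 70. 71. 71. 71.]
side5 [67. 68. 68. 69. 69. 70. 70. 70. 70. 70. 71. 71.]
```

View pics/side5.png

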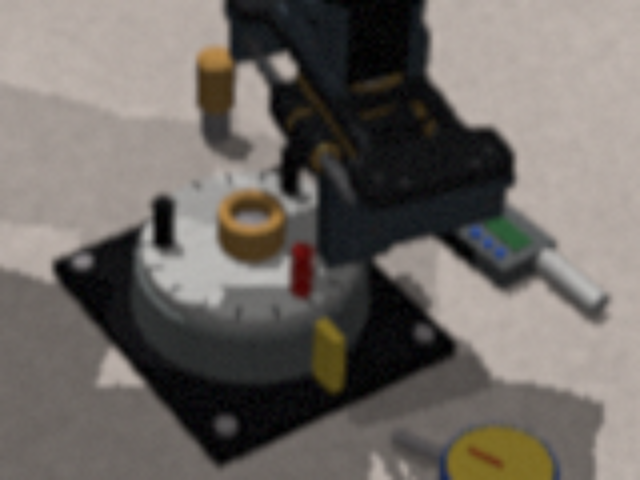

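View pics/scene5.png

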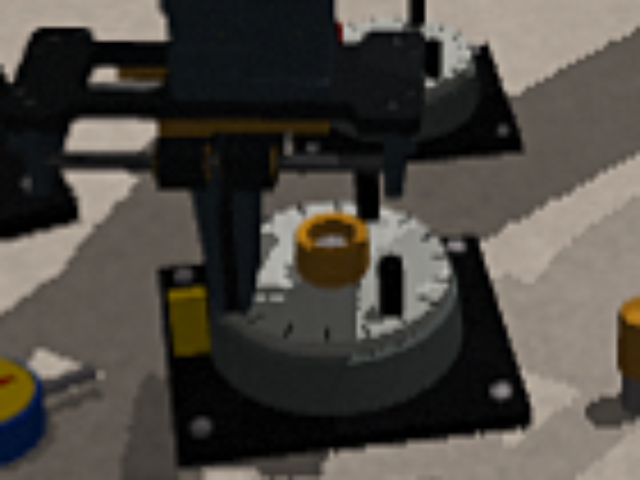

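```bash
python3 -m creep '[{"translation":[-0.35,-0.08,0],"delta_rot":[0,0,0]},{"translation":[-0.35,-0.08,0],"delta_rot":[0,0,0]},{"translation":[0,0,0],"delta_rot":[0,0,0]}]'
python3 -m creep '[{"translation":[-0.15,-0.08,0],"delta_rot":[0,0,0]},{"translation":[0,0,0],"delta_rot":[0,0,0]}]'
python3 -m creep '[{"translation":[-0.15,-0.17,0],"delta_rot":[0,0,0]},{"translation":[0,0,0],"delta_rot":[0,0,0]}]'
```

```text
time_s: 4.95
ee_pos: [591.4, -152.2, 60.1]
ee_rot: [158.1, 89.9, -6.4]
force: [1.7, 0.4, -0.9]
gripper_width: 0.4
time_s: 5.12
ee_pos: [590.4, -152.9, 60.1]
ee_rot: [159.2, 89.9, -5.3]
force: [3.1, 1.4, 0.0]
gripper_width: 0.5
time_s: 5.28
ee_pos: [587.8, -154.6, 59.9]
ee_rot: [4.9, 90.0, -159.6]
force: [0.9, 0.2, 1.4]
gripper_width: 0.3
```

```bash
python3 -m creep '[{"translation":[-0.16,-0.16,0],"delta_rot":[0,0,0]},{"translation":[0,0,0],"delta_rot":[0,0,0]}]'
python3 -m creep '[{"translation":[-0.16,-0.16,0],"delta_rot":[0,0,0]},{"translation":[0,0,0],"delta_rot":[0,0,0]}]'
python3 snap.py 6 scene side
```

```text
time_s: 5.45
ee_pos: [585.7, -156.4, 59.6]
ee_rot: [2.2, 89.9, -162.3]
force: [-0.2, -0.4, -0.7]
gripper_width: 0.3
time_s: 5.62
ee_pos: [584.0, -158.0, 59.5]
ee_rot: [-7.4, 89.9, -171.9]
force: [0.6, -1.0, 0.3]
gripper_width: 0.3
5.7167 [ 584.2 -157.8   59.5] [ -12.02   89.92 -176.52] [-0.47  0.78 -0.64]
```

View pics/side6.png

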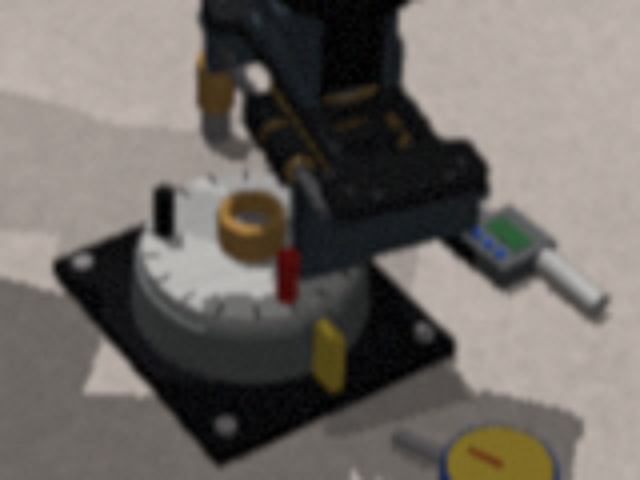

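```bash
cat > ang.py <<'E'
import sys
from h import *
C=np.array([548,-119.8])
def rel(f,n):
    c=load(f); hsv=cv2.cvtColor(c['p'],cv2.COLOR_RGB2HSV); H,S,V=[hsv[...,i] for i in range(3)]
    m=((H<6)|(H>170))&(S>130)&(V>50)
    x,y,w,h=(225,215,80,70) if n=='scene' else (265,220,120,80)
    k=np.zeros(m.shape,bool); k[y:y+h,x:x+w]=1; m&=k
    v,u=np.nonzero(m); 
    # top of peg: cast top row pixels & bottom row pixels
    for nm,row,z in (('bot',v.max()-.5,56),('top',v.min()+1.5,83)):
        b=u[abs(v-row)<=2]
        if len(b): 
            q=cast(c,[b.mean(),row],z)[0][:2]-C; print(f,nm,len(u),q.round(1),'r',np.hypot(*q).round(1),'phi',(-63-np.degrees(np.arctan2(q[1],q[0]))).round(1))
t=sys.argv[1]
for n in ('scene','side'): rel(f'{n}{t}.npz',n)
E
python3 ang.py 0; python3 ang.py 6
```

```text
scene0.npz bot 41 [ 25.1 -40.7] r 47.8 phi -4.6
scene0.npz top 41 [ 21.8 -43. ] r 48.2 phi 0.1
side0.npz bot 47 [ 20.7 -42. ] r 46.8 phi 0.8
side0.npz top 47 [ 20.5 -41.7] r 46.4 phi 0.8Traceback (most recent call last):
  File "ang.py", line 16, in <module>
    for n in ('scene','side'): rel(f'{n}{t}.npz',n)
                               ~~~^^^^^^^^^^^^^^^^^
  File "ang.py", line 11, in rel
    for nm,row,z in (('bot',v.max()-.5,56),('top',v.min()+1.5,83)):
                            ~~~~~^^
    return umr_maximum(a, axis, None, out, keepdims, initial, where)
ValueError: zero-size array to reduction operation maximum which has no identity
```

```bash
sed -i "s/^    v,u=np.nonzero(m); */    v,u=np.nonzero(m)\n    if not len(v): print(f,'no red'); return/" ang.py; python3 ang.py 6
```

```text
scene6.npz no red
side6.npz bot 61 [ 13.2 -47.2] r 49.0 phi 11.4
side6.npz top 61 [ 13.4 -44. ] r 46.0 phi 10.0
```

```bash
python3 -m creep '[{"translation":[-0.17,-0.15,0],"delta_rot":[0,0,-0.022]},{"translation":[0,0,0],"delta_rot":[0,0,0]}]'
python3 -m creep '[{"translation":[-0.17,-0.14,0],"delta_rot":[0,0,-0.044]},{"translation":[0,0,0],"delta_rot":[0,0,0]}]'
python3 snap.py 7 scene side; python3 ang.py 7
```

```text
time_s: 5.88
ee_pos: [582.7, -159.4, 59.5]
ee_rot: [-4.9, 89.9, -170.7]
force: [-0.0, -1.1, -0.5]
gripper_width: 0.3
time_s: 6.05
ee_pos: [581.1, -160.7, 59.6]
ee_rot: [-3.3, 90.0, -171.6]
force: [0.5, -0.1, -0.3]
gripper_width: 0.2
6.15 [ 581.4 -160.6   59.7] [  18.94   89.99 -149.28] [-0.24  0.11  0.14]
scene7.npz no red
side7.npz bot 59 [  5.  -46.4] r 46.7 phi 20.8
side7.npz top 59 [  5.3 -46.2] r 46.5 phi 20.4
```

View pics/side7.png

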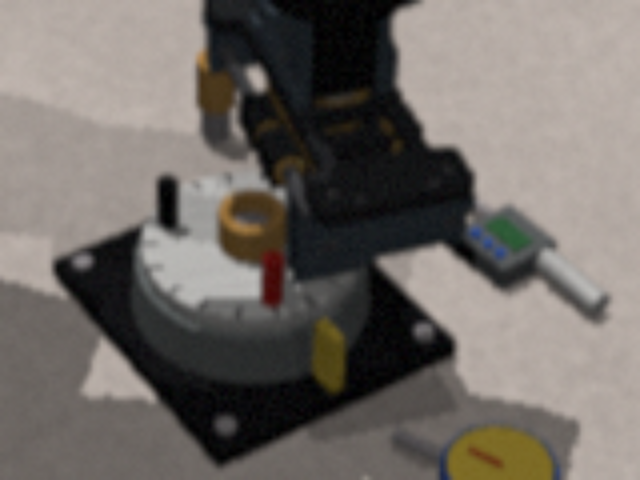

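First click is done: φ≈20°, side view peg top (272,255). On to the second.

```bash
python3 -m creep '[{"translation":[-0.18,-0.13,0],"delta_rot":[0,0,-0.044]},{"translation":[-0.19,-0.13,0],"delta_rot":[0,0,-0.044]},{"translation":[-0.19,-0.13,0],"delta_rot":[0,0,-0.044]},{"translation":[-0.2,-0.11,0],"delta_rot":[0,0,-0.044]},{"translation":[0,0,0],"delta_rot":[0,0,0]}]'
python3 -m creep '[{"translation":[-0.2,-0.11,0],"delta_rot":[0,0,-0.044]},{"translation":[-0.2,-0.1,0],"delta_rot":[0,0,-0.044]},{"translation":[0,0,0],"delta_rot":[0,0,0]}]'
python3 -m creep '[{"translation":[-0.21,-0.09,0],"delta_rot":[0,0,-0.044]},{"translation":[0,0,0],"delta_rot":[0,0,0]}]'
python3 -m creep '[{"translation":[-0.21,-0.08,0],"delta_rot":[0,0,-0.044]},{"translation":[0,0,0],"delta_rot":[0,0,0]}]'
python3 snap.py 8 scene side; python3 ang.py 8
```

```text
time_s: 6.57
ee_pos: [575.1, -165.8, 60.0]
ee_rot: [168.7, 89.8, -9.6]
force: [3.0, 0.0, -0.8]
gripper_width: 0.3
time_s: 6.82
ee_pos: [569.9, -167.9, 59.8]
ee_rot: [70.8, 90.0, -112.5]
force: [-0.4, -1.0, -1.2]
gripper_width: 0.2
time_s: 6.98
ee_pos: [567.3, -168.6, 59.6]
ee_rot: [4.0, 89.9, 178.2]
force: [-1.3, 0.2, -1.0]
gripper_width: 0.5
time_s: 7.15
ee_pos: [565.1, -169.2, 59.5]
ee_rot: [-3.6, 89.9, 168.1]
force: [-0.0, 0.1, -0.6]
gripper_width: 0.5
7.25 [ 565.5 -169.2   59.6] [ -4.21  89.96 167.5 ] [ 0.26 -0.24  0.21]
scene8.npz bot 15 [ -5.9 -44.2] r 44.6 phi 34.7
scene8.npz top 15 [ -3.9 -38.9] r 39.0 phi 32.7
side8.npz bot 29 [-10.9 -47.8] r 49.0 phi 39.8
side8.npz top 29 [-13.1 -59.1] r 60.5 phi 39.5
```

View pics/side8.png

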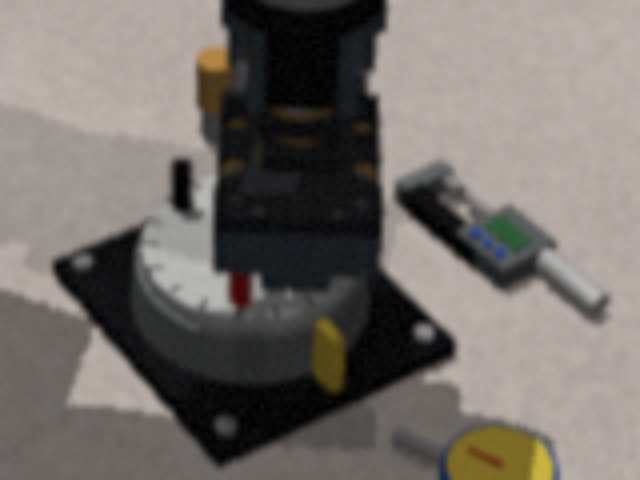

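Second click is done, at φ≈40°. Now the third.

```bash
python3 -m creep '[{"translation":[-0.22,-0.06,0],"delta_rot":[0,0,-0.044]},{"translation":[-0.22,-0.06,0],"delta_rot":[0,0,-0.044]},{"translation":[-0.22,-0.05,0],"delta_rot":[0,0,-0.044]},{"translation":[-0.22,-0.04,0],"delta_rot":[0,0,-0.044]},{"translation":[0,0,0],"delta_rot":[0,0,0]}]'
python3 -m creep '[{"translation":[-0.22,-0.03,0],"delta_rot":[0,0,-0.044]},{"translation":[-0.22,-0.02,0],"delta_rot":[0,0,-0.044]},{"translation":[0,0,0],"delta_rot":[0,0,0]}]'
python3 -m creep '[{"translation":[-0.22,-0.01,0],"delta_rot":[0,0,-0.044]},{"translation":[0,0,0],"delta_rot":[0,0,0]}]'
python3 -m creep '[{"translation":[-0.2,0,0],"delta_rot":[0,0,-0.044]},{"translation":[0,0,0],"delta_rot":[0,0,0]}]'
python3 snap.py 9 scene side; python3 ang.py 9; python3 -c "
from workcell import readout; print(readout.state()['qpos'])"
```

```text
time_s: 7.67
ee_pos: [558.1, -171.9, 60.0]
ee_rot: [177.8, 89.8, -20.7]
force: [2.5, -0.7, -0.3]
gripper_width: 0.2
time_s: 7.92
ee_pos: [552.2, -172.0, 59.7]
ee_rot: [36.7, 90.0, -166.8]
force: [0.4, -0.9, 1.3]
gripper_width: 0.3
time_s: 8.08
ee_pos: [549.7, -171.9, 59.6]
ee_rot: [11.0, 89.9, 165.0]
force: [0.8, -0.1, 0.6]
gripper_width: 0.4
time_s: 8.25
ee_pos: [547.7, -171.7, 59.5]
ee_rot: [5.8, 89.9, 157.3]
force: [0.7, 0.9, -0.4]
gripper_width: 0.7
8.35 [ 548.2 -171.8   59.6] [  4.92  89.96 156.48] [-0.43  0.24  0.63]
scene9.npz bot 30 [-23.8 -40.1] r 46.7 phi 57.7
scene9.npz top 30 [-14. -33.] r 35.8 phi 50.0
side9.npz bot 20 [-24.9 -40.5] r 47.5 phi 58.6
side9.npz top 20 [-27.2 -60.6] r 66.4 phi 51.1
[-1.85518794e+01  2.57037216e+01  1.01281553e+02  4.58389113e-03
  5.30568492e+01  9.98927282e+01]
```

View pics/side9.png

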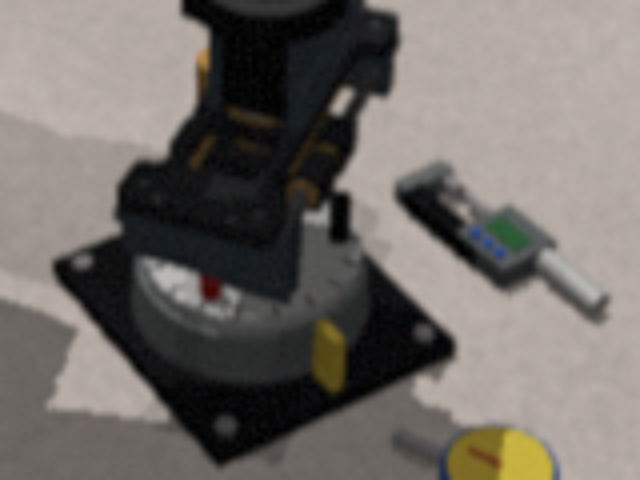

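View pics/scene9.png

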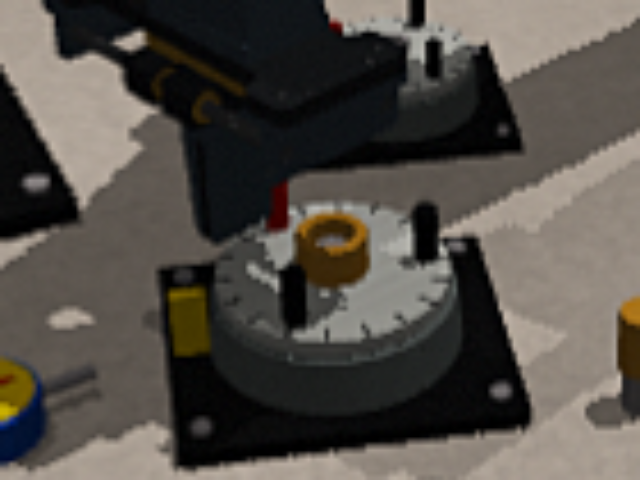

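Third click is done: the peg's foot is at φ≈59° in both views. Now the fourth, with care.

```bash
python3 -m creep '[{"translation":[-0.22,0.01,0],"delta_rot":[0,0,-0.044]},{"translation":[-0.22,0.02,0],"delta_rot":[0,0,-0.044]},{"translation":[-0.22,0.03,0],"delta_rot":[0,0,-0.044]},{"translation":[-0.22,0.04,0],"delta_rot":[0,0,-0.044]},{"translation":[0,0,0],"delta_rot":[0,0,0]}]'
python3 -m creep '[{"translation":[-0.22,0.04,0],"delta_rot":[0,0,-0.044]},{"translation":[-0.22,0.05,0],"delta_rot":[0,0,-0.044]},{"translation":[0,0,0],"delta_rot":[0,0,0]}]'
python3 snap.py 10 scene side; python3 ang.py 10
```

```text
time_s: 8.77
ee_pos: [540.4, -171.6, 59.9]
ee_rot: [-173.0, 89.9, -31.6]
force: [1.9, -2.1, -0.9]
gripper_width: 0.4
time_s: 9.02
ee_pos: [534.8, -170.0, 59.6]
ee_rot: [21.2, 89.9, 157.6]
force: [1.3, -0.6, 0.3]
gripper_width: 0.6
9.1167 [ 534.9 -170.    59.6] [ 19.7   89.95 156.11] [ 0.36 -0.85  0.26]
scene10.npz bot 43 [-25.5 -34.5] r 42.9 phi 63.4
scene10.npz top 43 [-27.  -31.9] r 41.8 phi 67.3
side10.npz bot 7 [-30. -34.] r 45.3 phi 68.4
side10.npz top 7 [-32.9 -65.8] r 73.6 phi 53.5
```

View pics/scene10.png

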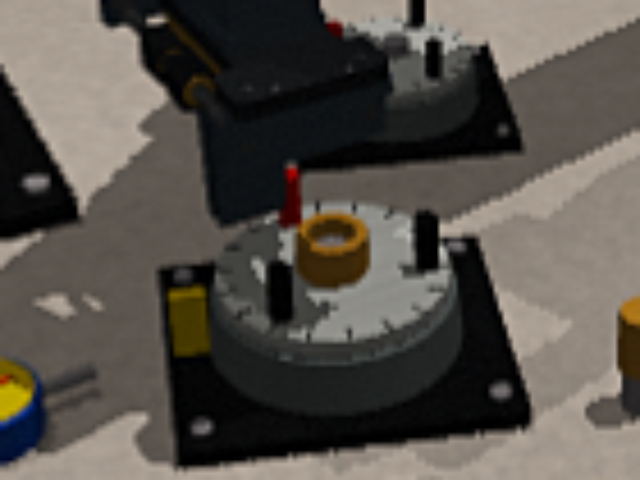

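```bash
python3 -m creep '[{"translation":[-0.21,0.06,0],"delta_rot":[0,0,-0.03]},{"translation":[0,0,0],"delta_rot":[0,0,0]},{"translation":[0,0,0],"delta_rot":[0,0,0]}]'
python3 snap.py 11 scene side; python3 ang.py 11
```

```text
time_s: 9.37
ee_pos: [532.8, -169.3, 59.6]
ee_rot: [18.9, 90.0, 153.6]
force: [0.0, 0.5, 0.9]
gripper_width: 0.2
9.4667 [ 533.  -169.4   59.6] [ 18.    89.98 152.62] [-0.05  0.65 -0.88]
scene11.npz bot 58 [-34.9 -31.2] r 46.9 phi 75.2
scene11.npz top 58 [-36.  -30.7] r 47.4 phi 76.5
side11.npz bot 2 [-33.9 -27.6] r 43.7 phi 77.8
side11.npz top 2 [-37.  -62.6] r 72.7 phi 57.6
```

View pics/scene11.png

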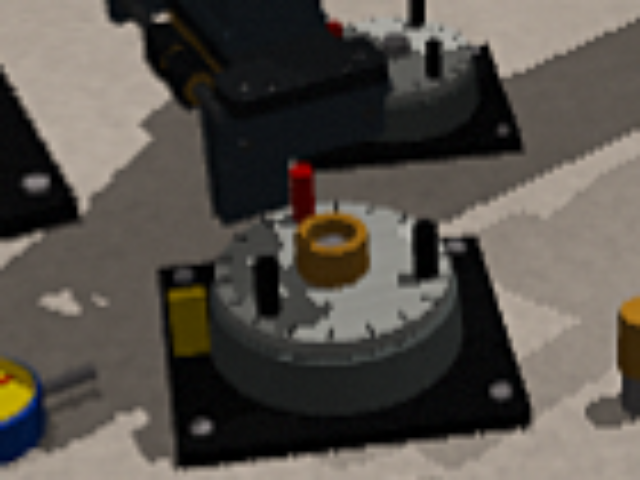

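The dial has sprung into the fourth click. Backing off along the anticlockwise/outward side, then up.

```bash
python3 -m creep '[{"translation":[0.5,-0.6,0],"delta_rot":[0,0,0]},{"translation":[0.5,-0.8,0],"delta_rot":[0,0,0]},{"translation":[0.3,-0.8,0],"delta_rot":[0,0,0]},{"translation":[0,0,0],"delta_rot":[0,0,0]}]'
python3 -m creep '[{"translation":[0,0,2],"delta_rot":[0,0,0]},{"translation":[0,0,3],"delta_rot":[0,0,0]},{"translation":[0,0,3],"delta_rot":[0,0,0]},{"translation":[0,0,3],"delta_rot":[0,0,0]},{"translation":[0,-1,3],"delta_rot":[0,0,0]}]'
python3 -m creep '[{"translation":[-3,-3,0],"delta_rot":[0,0,0]},{"translation":[-3,-3,0],"delta_rot":[0,0,0]},{"translation":[-3,-3,0],"delta_rot":[0,0,0]},{"translation":[-3,-3,0],"delta_rot":[0,0,0]},{"translation":[-3,-3,0],"delta_rot":[0,0,0]}]'
python3 -m creep '[{"translation":[0,0,0],"delta_rot":[0,0,0]},{"translation":[0,0,0],"delta_rot":[0,0,0]},{"translation":[0,0,0],"delta_rot":[0,0,0]},{"translation":[0,0,0],"delta_rot":[0,0,0]},{"translation":[0,0,0],"delta_rot":[0,0,0]}]'
python3 snap.py 12 scene side; python3 ang.py 12
```

```text
time_s: 9.8
ee_pos: [547.5, -193.6, 59.7]
ee_rot: [-172.1, 89.9, -37.6]
force: [1.3, -0.9, -0.7]
gripper_width: 0.7
time_s: 10.22
ee_pos: [545.7, -200.6, 201.0]
ee_rot: [-13.2, 89.9, 121.4]
force: [0.5, -0.6, -0.0]
gripper_width: 0.7
time_s: 10.63
ee_pos: [397.1, -350.0, 199.8]
ee_rot: [162.8, 90.0, -62.6]
force: [0.1, -0.5, -0.7]
gripper_width: -0.0
time_s: 11.05
ee_pos: [399.7, -348.0, 199.6]
ee_rot: [-43.2, 90.0, 91.4]
force: [-0.4, 0.2, 0.4]
gripper_width: 0.1
11.15 [ 399.6 -348.   199.6] [-10.4   89.99 124.27] [ 0.49  0.04 -0.04]
scene12.npz bot 37 [-35.4 -29.7] r 46.2 phi 77.0
scene12.npz top 37 [-36.3 -29.9] r 47.0 phi 77.5
side12.npz bot 41 [-37.  -27.3] r 46.0 phi 80.5
side12.npz top 41 [-37.3 -30. ] r 47.8 phi 78.2
```

View pics/scene12.png

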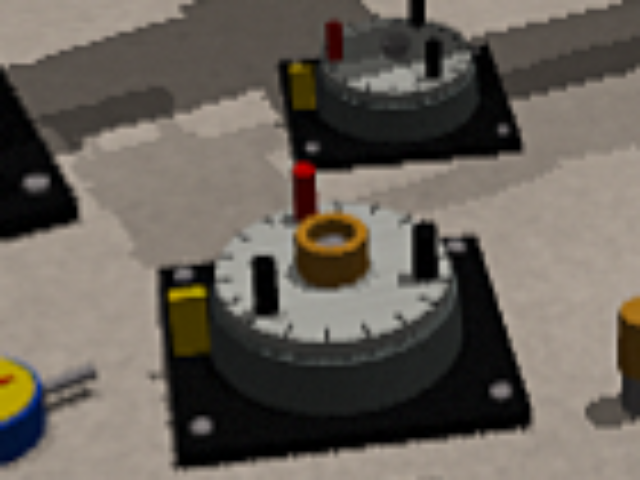

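View pics/side12.png

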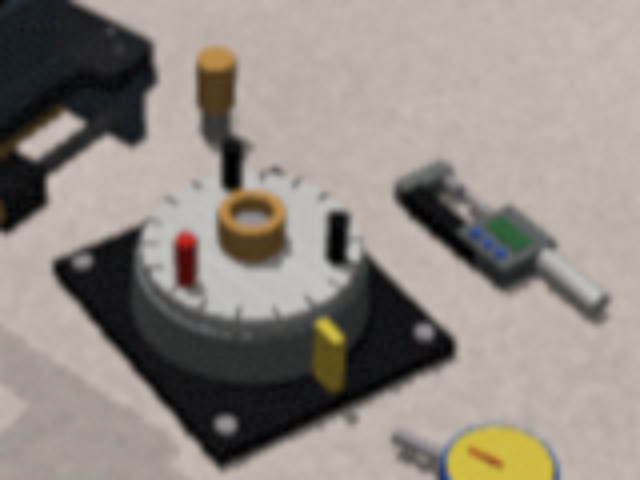

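The dial rests at φ≈80°, with the red peg at side (186,240) and scene (304,170). The bushing is seated, and the gauges are at the same pixels as before.

```bash
python3 -c "
from workcell import env; print(env.job_done())"
```

```text
the job is handed in; nothing more can be done
None
```

I turned the dial on the middle-sized unit clockwise by four clicks and left it resting in the fourth, then handed the job in at about 11 s. I pushed the red peg with the shut fingertips, checking the angle by camera after each click.

- **Angle:** after withdrawing, the red peg measured 77–77.5° in the scene view and 78–80.5° in the side view. The two views disagree by a few degrees. The only click either reading fits is the fourth, at 80°.
- **Bushing and gauges:** the bushing is still seated on its hub. The plug gauge, the micrometer and the visible part of the indicator look where they were; I checked these by eye in the pictures only.
- **Robot:** the fingers are well clear of everything. The highest pushing force I read was about 3.5 N, but I only sampled it at the end of each move.

**First pass missed the peg:** the fingertips are about 8 mm above the reported TCP, not 14 mm below it. My first approach therefore passed over the peg without touching it. I saw this in the depth images, backed off, lowered the fingers by 20 mm and started again. Nothing moved during that pass.

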